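Put the carving gouges back in their tray

ROBOT

A 6-joint arm with a two-finger parallel gripper is mounted at the origin on the work surface. World frame = base frame: x ahead of the robot, y to its left, z up, the work surface at z = 0. Lengths are in m, angles in rad, forces in N, time in s.
With the tool pointing down it reaches from about 0.3 to 0.95 m from the base axis. Payload 3.1 kg.
Tool frame: the origin (TCP) lies on the centre line of the jaws, within the pads' length; the fingertips stand 8 mm ahead of it and the grasp point (between the pads) lies 11 mm behind it (robot.tcp_to_tips is the distance from the TCP to the fingertips, in m); z points along the fingers, y is the line along which they close (so a half turn about z gives the same grasp; the last joint's range is limited). The gripper opens to 85 mm and grips with 20 to 120 N. Pads are 22 mm wide; open, the fingers measure 114 mm over their backs; the gripper's body (76 mm by 85 mm) begins 54 mm behind the grasp point. The pads swing forward as they close: fully open they stand 13 mm farther back than shut.
Start: joints at [-0.07, 0.308, 1.634, -0, 1.2, -0.07], TCP at [0.625, -0, 0.208] pointing down, gripper open.
Joint ranges: [-3.06, 3.06], [-0.79, 1.96], [0.05, 2.63], [-1.19, 4.34], [0.05, 2.64], [-2.94, 2.94]. Speed limits (rad/s): [2.79, 2.79, 3.14, 3.14, 3.14, 3.14].

INTERFACE

Orientations are given as a rotation vector (axis times angle).
In Python, from cell import robot, snapshot gives the robot as it stands.
- The arm moves only by the tool servo_tool, never from a script. Its argument "rows" is a list of rows, each a list of 2 entries, a list of its own where there are three numbers: the shift along the tool's x, y, z in cm, then the turn, a rotation vector about the tool's x, y, z in degrees. In form: [[[x, y, z], [wx, wy, wz]], ...]. A call has 1 to 10 rows; each row is the pose to reach, as a shift and turn from the pose commanded when the call began, along the tool's axes at that moment; what a row does not reach only later rows make up. A row lasts 1/10 s, in which the tool goes at most 50 mm and 8.59 degrees, less where a joint would pass 70% of its speed; a pose out of reach is approached as far as the arm can. A call with a gripper value outside its range is refused whole. "fingers" is the closure, from 0 (fully open) to 1 (shut), set as the call begins (left out, the last holds). The fingers move at their own pace and stop on an object; "newtons" is the grip in N (left out, the last holds). Time passes only in rows, so rows that repeat a pose let the fingers close. It gives the time, the measured TCP pose, the force, the opening and the grip force at its end, in the units of the state.
- robot.get_state(): the state, without advancing time (a new reading comes with each control period).
- snapshot(name): name is "scene" or "side" or "wrist"; returns a dict with "color" (420x560x3 uint8, red, green, blue), "z_map" (420x560 float32, m along the optical axis (not along the pixel's ray), 0 where there is no reading), "mtx" (3x3 intrinsics, pixels), "k1" (the pictures are not rectified: a ray, as slopes to the right and down, at radius r is drawn at 1 + k1 r^2 times it, then the intrinsics apply), "R" (3x3) and "t" (3): a world point X has camera coordinates R X + t; the wrist camera has in their place "T_tool_cam" (4x4, takes a point from camera to tool coordinates, whose origin is the TCP and whose axes are the flange's). Camera axes: x right, y down, z forward; pixel columns grow to the right and rows downward; lengths in m; the calibration is good to about 2 mm. A picture is of the moment at which its call begins: read the wrist's pose just before it.
- robot.sign_off(): hands the job in; it is judged then, once.
The state is a dict: "time_s": time; "joint_pos": joint angles; "dq": joint speeds; "joint_torque": joint torques, N m; "position": TCP position; "tool_rot": TCP orientation; "ft_force": force on the tool from outside, world axes, zero at the start; "ft_torque": the same for the moment, N m; "width": opening from 0.0 (shut) to 1.0 (fully open); "finger_force": force on a finger pad.
Only numpy, scipy, OpenCV 4.12 (cv2) and the standard library are available. Lean on these libraries where they do the work, as an engineer would, in place of code of your own. Each camera call takes 0.05 s, during which the arm holds its last target. There are 200 camera calls.

TASK

Put the three carving gouges away in the wooden tool tray: each goes in the compartment whose bottom strip has the colour of its handle end, lying flat and lengthwise in the middle of it, the blade pointing either way. Set them down rather than dropping them. Leave the two look-alike files (wide dark blades) and the oilstone where they lie.

Things in the scene. Friction and masses are not known exactly. Their poses are not given: they have to be found in the camera images.
- gouge_red: Loose carving gouge, 130 mm long, 0.09 kg, lying flat. Origin: middle of its length, on the underside (bench level); x from handle to blade, z up. Octagonal wooden handle 24 mm across flats (24 mm high) from x = -65 to +5 mm, grip it at x = -30; rear 34 mm dipped in red paint. Brass ferrule to x = +17, narrow bright steel blade (7 mm, 13 mm at the tip) to x = +65, 12 mm up.
- gouge_yellow: Loose carving gouge, 130 mm long, 0.09 kg, lying flat. Origin: middle of its length, on the underside (bench level); x from handle to blade, z up. Octagonal wooden handle 24 mm across flats (24 mm high) from x = -65 to +5 mm, grip it at x = -30; rear 34 mm dipped in yellow paint. Brass ferrule to x = +17, narrow bright steel blade (7 mm, 13 mm at the tip) to x = +65, 12 mm up.
- gouge_blue: Loose carving gouge, 130 mm long, 0.09 kg, lying flat. Origin: middle of its length, on the underside (bench level); x from handle to blade, z up. Octagonal wooden handle 24 mm across flats (24 mm high) from x = -65 to +5 mm, grip it at x = -30; rear 34 mm dipped in blue paint. Brass ferrule to x = +17, narrow bright steel blade (7 mm, 13 mm at the tip) to x = +65, 12 mm up.
- lane_red: Fixed red strip on the bottom of one of the tray's compartments, 151 x 55 x 3 mm, long side along x. Origin: centre of its underside, 4 mm above the bench; a tool laid on it rests 3 mm above this origin (7 mm above the bench). Its compartment is 155 mm long (x), 61 mm wide (y), with walls up to 14 mm above the bench.
- lane_yellow: Fixed yellow strip on the bottom of one of the tray's compartments, 151 x 55 x 3 mm, long side along x. Origin: centre of its underside, 4 mm above the bench; a tool laid on it rests 3 mm above this origin (7 mm above the bench). Its compartment is 155 mm long (x), 61 mm wide (y), with walls up to 14 mm above the bench.
- lane_blue: Fixed blue strip on the bottom of one of the tray's compartments, 151 x 55 x 3 mm, long side along x. Origin: centre of its underside, 4 mm above the bench; a tool laid on it rests 3 mm above this origin (7 mm above the bench). Its compartment is 155 mm long (x), 61 mm wide (y), with walls up to 14 mm above the bench.
- tray: Dark wooden tool tray, fixed to the bench left or right of the tools, 163 x 200 x 14 mm, open at the top, floor and walls 4 mm thick; two dividers make three compartments side by side along its y, each running along its x, with coloured strips in any order. Origin: centre of its underside.
- file_red: A file, loose, not a gouge: stays where it is. 130 mm long, same handle (24 mm across, x = -65 to +5 mm, rear end red) as the red gouge, but a dark ferrule and a wide dark flat blade (17 mm) to x = +65 mm. Origin: middle of its length, on the underside; x from handle to blade.
- file_blue: A file, loose, not a gouge: stays where it is. 130 mm long, same handle (24 mm across, x = -65 to +5 mm, rear end blue) as the blue gouge, but a dark ferrule and a wide dark flat blade (17 mm) to x = +65 mm. Origin: middle of its length, on the underside; x from handle to blade.
- oilstone: A grey oilstone, loose, 110 x 40 x 18 mm, long side along x, origin at the centre of its underside: stays where it is.
Not all that is in view belongs to the job. What is shaped like the gouge_blue but purple is not meant.

How it is judged:
At the end, for the whole second after the job is handed in: Each gouge lies at rest in its own colour's compartment: centre within 18 mm of the strip's centre along and across, underside under 7 mm above the strip's underside, length within 0.25 rad of the compartment's; files and oilstone within 20 mm of where they started (x of gouge_red in the frame of lane_red between -0.018 and 0.018 m and y of gouge_red in the frame of lane_red between -0.018 and 0.018 m and z of gouge_red in the frame of lane_red below 0.007 m and angle between the x axis of gouge_red and the x axis of lane_red, either way round below 0.25 rad and linear speed of each of gouge_red, gouge_yellow, gouge_blue below 0.02 m/s and angular speed of each of gouge_red, gouge_yellow, gouge_blue below 0.2 rad/s and x of gouge_yellow in the frame of lane_yellow between -0.018 and 0.018 m and y of gouge_yellow in the frame of lane_yellow between -0.018 and 0.018 m and z of gouge_yellow in the frame of lane_yellow below 0.007 m and angle between the x axis of gouge_yellow and the x axis of lane_yellow, either way round below 0.25 rad and x of gouge_blue in the frame of lane_blue between -0.018 and 0.018 m and y of gouge_blue in the frame of lane_blue between -0.018 and 0.018 m and z of gouge_blue in the frame of lane_blue below 0.007 m and angle between the x axis of gouge_blue and the x axis of lane_blue, either way round below 0.25 rad and distance of each of file_red, file_blue, oilstone from where it was at the start of the episode below 0.02 m); the robot touches nothing.
It fails at once if a file or the oilstone is moved more than 20 mm (distance of any of file_red, file_blue, oilstone from where it was at the start of the episode above 0.02 m).
It fails at once if a gouge is dropped (falls free faster than 0.6 m/s, a fall of about 18 mm) ((contact force between anything else and gouge_red below 0.01 N and linear speed of gouge_red above 0.6 m/s) or (contact force between anything else and gouge_yellow below 0.01 N and linear speed of gouge_yellow above 0.6 m/s) or (contact force between anything else and gouge_blue below 0.01 N and linear speed of gouge_blue above 0.6 m/s)).
It also fails if it takes over 80 s, if anything falls off the work surface, if the arm or the gripper's body presses on something with over 40 N, if the wrist force passes 120 N, or if a joint passes its speed limit or range.

## Working session

There is one attempt and no reset: what is moved stays moved. The work goes in short steps, Python scripts to look and compute and a tool call to move; the robot and the scene stay as the last step left them, time stands still between calls to the robot, and variables do not carry over. Pictures are saved under pics/ and viewed, at most 14 in all, crops included, and the job is handed in when it is done.

Besides the shell and the picture viewer there is one more tool, called after "Call:" by a JSON object that holds its "name" and its "arguments". servo_tool: Moves the arm, as the interface text tells. Its arguments: {"type":"object","properties":{"rows":{"type":"array"},"fingers":{"type":"number"},"newtons":{"type":"number"}},"required":["rows"]}

```bash
mkdir -p pics; ls
cat > h.py <<'E'
import numpy as np, cv2
from cell import robot, snapshot
def take(name):
    s=snapshot(name); np.save(f'/tmp/{name}.npy',s,allow_pickle=True); return s
def load(name): return np.load(f'/tmp/{name}.npy',allow_pickle=True).item()
def ray(s,uv):
    K=np.array(s['mtx']); p=cv2.undistortPoints(np.array([[uv]],float),K,np.array([s['k1'],0,0,0.]))[0,0]
    return np.array([p[0],p[1],1])
def world(s,uv,z=None):
    """world point on plane z, or by depth map if z None"""
    R=np.array(s['R']);t=np.array(s['t']);r=ray(s,uv)
    if z is None:
        return R.T@(r*s['z_map'][int(round(uv[1])),int(round(uv[0]))]-t)
    c=-R.T@t;d=R.T@r
    return c+d*(z-c[2])/d[2]
E
python3 - <<'E'
from h import *
for n in('scene','side'):
    s=take(n); cv2.imwrite(f'pics/{n}1.png',s['color'][:,:,::-1]); print(n,s['k1'],np.round(-np.array(s['R']).T@s['t'],3),np.round(s['R'],2).tolist())
st=robot.get_state(); print(st['time_s'],st['position'],st['tool_rot'])
E
```

```text
pics
scene -0.11848530120357154 [ 1.327 -0.016  0.852] [[0.06, 1.0, -0.01], [0.69, -0.05, -0.72], [-0.72, 0.03, -0.69]]
side -0.11083570922077568 [ 0.187 -0.759  0.664] [[0.94, -0.33, 0.01], [-0.19, -0.57, -0.8], [0.28, 0.75, -0.6]]
0.1 [6.24208607e-01 3.56646767e-06 2.06753733e-01] [-2.22035012e+00 -2.22028630e+00  2.20309301e-03]
```

View pics/scene1.png

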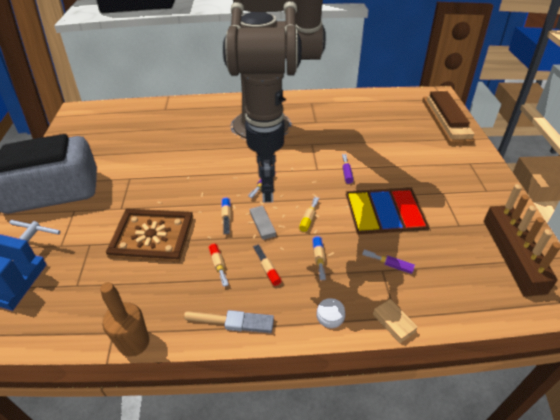

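View pics/side1.png

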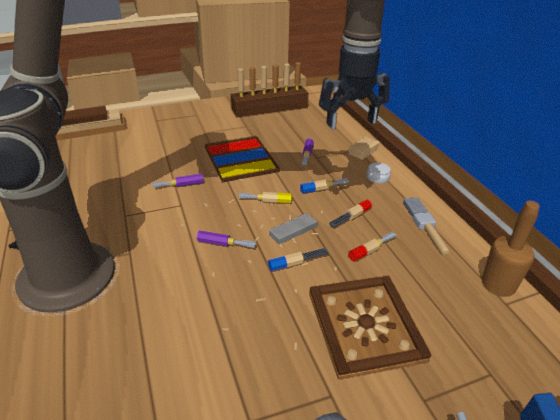

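Red-ended tools are at scene (218,265) and (267,265), blue-ended ones at (226,215) and (319,255), and yellow at (310,213). The purple ones are distractors. I'll enlarge to tell gouges from files.

Run:
```python
from h import *
s=load('scene');c=s['color'][180:300,195:435,::-1]
a=cv2.resize(c,None,fx=3.33,fy=3.33,interpolation=cv2.INTER_CUBIC);cv2.imwrite('pics/c1.png',a[:, :800])
s=load('side');c=s['color'][130:280,200:410,::-1]
a=cv2.resize(c,None,fx=3.8,fy=3.8,interpolation=cv2.INTER_CUBIC);cv2.imwrite('pics/c2.png',a[:600, :800])
```

```text
(no output)
```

View pics/c1.png

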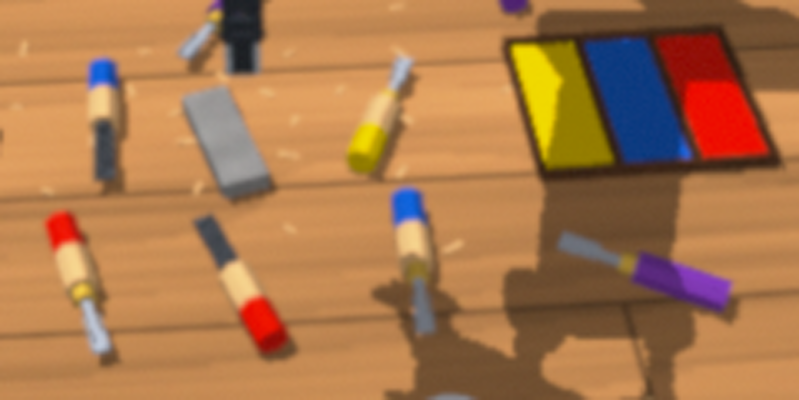

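View pics/c2.png

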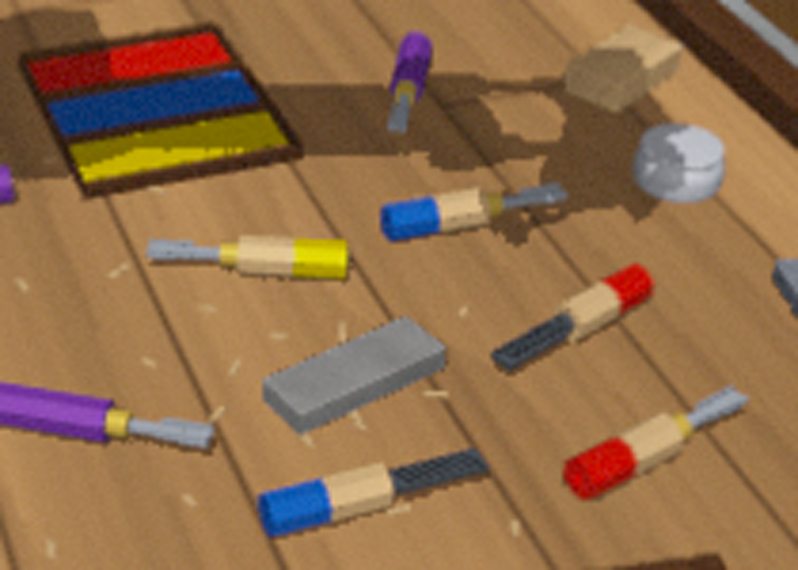

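Gouges have bright, narrow blades with brass ferrules: red at scene (218,265), blue at (319,255), yellow at (310,213). The files, with dark wide blades, are blue at (226,215) and red at (267,265). The strips run yellow, blue, red from left to right in the scene view. Next I'll measure from both cameras.

Run:
```python
from h import *
A=load('scene');B=load('side')
a=lambda u,v:(195+(u+.5)/3.33-.5,180+(v+.5)/3.33-.5)
b=lambda u,v:(200+(u+.5)/3.8-.5,130+(v+.5)/3.8-.5)
G={'red':[((60,214),.022),((103,350),.012),((580,482),.012),((742,395),.012)],
'blue':[((405,190),.022),((427,332),.012),((387,222),.012),((562,192),.012)],
'yellow':[((362,170),.006),((405,58),.012),((347,258),.012),((150,248),.012)],
'file_red':[((272,348),.006),((204,218),.01),((640,283),.012),((500,360),.01)]}
for k,v in G.items():
    for s,f,p,q in((A,a,v[0],v[1]),(B,b,v[2],v[3])):
        P=world(s,f(*p[0]),p[1]);Q=world(s,f(*q[0]),q[1]);d=Q-P
        print(k,'rear',P.round(3),'tip',Q.round(3),'mid',((P+Q)/2).round(3),'L',np.linalg.norm(d[:2]).round(3),'yaw',np.degrees(np.arctan2(d[1],d[0])).round(1))
for s,f,c in((A,a,[(505,42),(722,28),(778,160),(545,173)]),(B,b,[(88,195),(22,62),(215,28),(302,152)])):
    P=np.array([world(s,f(*x),.014) for x in c]); print(P.round(3).tolist(),P.mean(0).round(3),np.linalg.norm(P-np.roll(P,-1,0),axis=1).round(3))
    for i,j in((1,2),(0,3)):
        d=P[j]-P[i];print(np.degrees(np.arctan2(d[1],d[0])))
# handle tops from depth
for n,s,f,(u,v) in(('red',A,a,(74,262)),('blue',A,a,(412,240)),('yellow',A,a,(376,125)),('redB',B,b,(640,440)),('yB',B,b,(270,250))):print(n,world(s,f(u,v)).round(3))
```

```text
red rear [ 0.58  -0.142  0.022] tip [ 0.703 -0.107  0.012] mid [ 0.641 -0.124  0.017] L 0.129 yaw 15.7
red rear [ 0.582 -0.145  0.012] tip [ 0.709 -0.108  0.012] mid [ 0.645 -0.127  0.012] L 0.132 yaw 16.2
blue rear [0.573 0.126 0.022] tip [0.703 0.126 0.012] mid [0.638 0.126 0.017] L 0.13 yaw 0.0
blue rear [0.576 0.128 0.012] tip [0.705 0.125 0.012] mid [0.641 0.126 0.012] L 0.129 yaw -1.5
yellow rear [0.535 0.097 0.006] tip [0.411 0.147 0.012] mid [0.473 0.122 0.009] L 0.134 yaw 157.9
yellow rear [0.536 0.097 0.012] tip [0.417 0.149 0.012] mid [0.476 0.123 0.012] L 0.129 yaw 156.6
file_red rear [0.705 0.014 0.006] tip [ 0.581 -0.031  0.01 ] mid [ 0.643 -0.009  0.008] L 0.132 yaw -160.0
file_red rear [0.705 0.012 0.012] tip [ 0.587 -0.03   0.01 ] mid [ 0.646 -0.009  0.011] L 0.126 yaw -160.8
[[0.398, 0.237, 0.014], [0.393, 0.434, 0.014], [0.556, 0.434, 0.014], [0.556, 0.241, 0.014]] [0.476 0.337 0.014] [0.197 0.163 0.193 0.158]
-0.16823231343457806
1.477120398190462
[[0.393, 0.22, 0.014], [0.39, 0.418, 0.014], [0.548, 0.425, 0.014], [0.551, 0.227, 0.014]] [0.47  0.323 0.014] [0.198 0.158 0.198 0.158]
2.3806036480631594
2.3924194274339365
red [ 0.633 -0.129  0.027]
blue [0.626 0.124 0.024]
yellow [0.503 0.111 0.024]
redB [ 0.624 -0.134  0.022]
yB [0.486 0.108 0.022]
```

Both cameras agree to about 3 mm on the gouges, and the lengths of about 130 mm fit. I'll measure the tray from the wrist camera later. Yellow goes first: grip point (0.503, 0.111), closing direction at 67°.

Call:
{"name": "servo_tool", "arguments": {"rows": [[[11.1, -12.2, 6], [0, 0, -67]], [[11.1, -12.2, 6], [0, 0, -67]], [[11.1, -12.2, 6], [0, 0, -67]], [[11.1, -12.2, 6], [0, 0, -67]], [[11.1, -12.2, 6], [0, 0, -67]], [[11.1, -12.2, 6], [0, 0, -67]], [[11.1, -12.2, 6], [0, 0, -67]], [[11.1, -12.2, 6], [0, 0, -67]], [[11.1, -12.2, 6], [0, 0, -67]], [[11.1, -12.2, 6], [0, 0, -67]]], "fingers": 0.35, "newtons": 40}}

```text
time_s: 1.1
position: [0.5027, 0.1109, 0.1475]
tool_rot: [-0.63, -3.077, 0.0]
ft_force: [-0.1, 0.1, 0.4]
width: 0.65
finger_force: 0.0
```

```bash
cat >> h.py <<'E'
from scipy.spatial.transform import Rotation as Ro
def wrist():
    st=robot.get_state(); s=snapshot('wrist'); T=np.eye(4); T[:3,:3]=Ro.from_rotvec(st['tool_rot']).as_matrix(); T[:3,3]=st['position']
    M=np.linalg.inv(T@np.array(s['T_tool_cam'])); s['R']=M[:3,:3]; s['t']=M[:3,3]
    np.save('/tmp/wrist.npy',s,allow_pickle=True)
    print(st['time_s'],np.round(st['position'],4),'yaw y-axis',np.degrees(np.arctan2(T[1,1],T[0,1])).round(1),'z',T[:3,2].round(3),'w',st['width'],np.round(st['joint_pos'],2)); return s
E
python3 - <<'E'
from h import *
s=wrist(); cv2.imwrite('pics/w1.png',s['color'][:,:,::-1])
E
```

```text
1.1 [0.5027 0.1109 0.1475] yaw y-axis 66.9 z [-0.001 -0.    -1.   ] w 0.6504868771317157 [ 0.13  0.17  1.94  0.    1.03 -1.03]
```

View pics/w1.png

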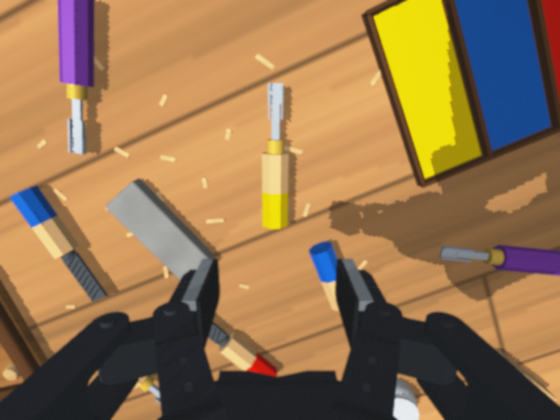

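The wrist view shows the yellow gouge from its tip (276,84) to its rear (275,228), and the yellow compartment's corners at (366,14), (423,184), (485,156). I'll measure both.

Run:
```python
from h import *
s=load('wrist')
P=world(s,(275,227),.018);Q=world(s,(276,84),.012);d=Q-P
print(P,Q,(P+Q)/2,np.hypot(*d[:2]),np.degrees(np.arctan2(d[1],d[0])))
print('grip handle', world(s,(275,193),.024), 'z',world(s,(275,193)))
print('junction handle/ferrule',world(s,(275,153),.018))
print('tray corner near',world(s,(422,185),.014), 'left far',world(s,(365,14),.014),'z',world(s,(485,156)),world(s,(420,90)))
print('divider Y/B near end',world(s,(486,157),.014))
```

```text
[0.53423774 0.09450028 0.018     ] [0.41540278 0.14648709 0.012     ] [0.47482026 0.12049369 0.015     ] 0.12970881504788534 156.3720349360542
grip handle [0.50161146 0.10856778 0.024     ] z [0.50185157 0.10845784 0.02300794]
junction handle/ferrule [0.46888449 0.12259671 0.018     ]
tray corner near [0.5512625  0.23781131 0.014     ] left far [0.39478213 0.23389299 0.014     ] z [0.54899924 0.3007373  0.0101992 ] [0.46958484 0.26184429 0.00698044]
divider Y/B near end [0.54880219 0.29938056 0.014     ]
```

Call:
{"name": "servo_tool", "arguments": {"rows": [[[-0.1, -0.2, 4], [0, 0, 0]], [[-0.1, -0.2, 8], [0, 0, 0]], [[-0.1, -0.2, 11], [0, 0, 0]], [[-0.1, -0.2, 12.5], [0, 0, 0]], [[-0.1, -0.2, 13.2], [0, 0, 0]], [[-0.1, -0.2, 13.2], [0, 0, 0]], [[-0.1, -0.2, 13.2], [0, 0, 0]]]}}

```text
time_s: 1.85
position: [0.5041, 0.1089, 0.0167]
tool_rot: [0.627, 3.077, 0.001]
ft_force: [0.1, 0.3, -0.3]
width: 0.65
finger_force: 0.0
```

Call:
{"name": "servo_tool", "arguments": {"rows": [[[0, 0, 0], [0, 0, 0]], [[0, 0, 0], [0, 0, 0]], [[0, 0, 0], [0, 0, 0]], [[0, 0, 0], [0, 0, 0]], [[0, 0, 0], [0, 0, 0]], [[0, 0, 0], [0, 0, 0]], [[0, 0, 0], [0, 0, 0]], [[0, 0, 0], [0, 0, 0]]], "fingers": 1, "newtons": 40}}

```text
time_s: 2.65
position: [0.5031, 0.1087, 0.0159]
tool_rot: [-0.626, -3.078, 0.0]
ft_force: [0.6, -0.1, -0.7]
width: 0.0
finger_force: 0.0
```

Fully shut with no force, so the grasp missed. I'll look.

Run:
```python
from h import *
s=wrist(); a=s['color'][:,:,::-1]
t=take('side'); b=cv2.resize(t['color'][130:280,200:410,::-1],None,fx=2.8,fy=2.8)
c=np.zeros((840,588,3),np.uint8);c[:420,:560]=a;c[420:]=b[:420]
cv2.imwrite('pics/w2.png',cv2.resize(c,None,fx=.71,fy=.71))
print(robot.tcp_to_tips)
```

```text
2.65 [0.5031 0.1087 0.0159] yaw y-axis 67.0 z [-0. -0. -1.] w 0.00028425387083762455 [ 0.13  0.37  2.01 -0.    0.76 -1.04]
0.008
```

View pics/w2.png

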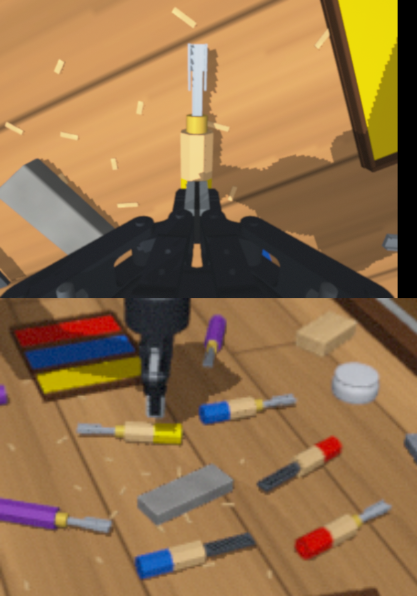

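Run:
```python
from h import *
s=load('side')
for v in range(170,202,3):
    print(v,world(s,(277,v)).round(3),s['color'][v,277])
w=load('wrist');
for p in((264,230),(264,250),(264,265),(264,280),(277,265)): print(p,world(w,p).round(3),w['color'][p[1],p[0]])
```

```text
170 [0.482 0.054 0.128] [106 111 117]
173 [0.484 0.06  0.116] [49 52 51]
176 [0.488 0.07  0.101] [35 36 36]
179 [0.498 0.096 0.075] [36 32 35]
182 [0.498 0.098 0.065] [35 35 41]
185 [0.499 0.099 0.056] [28 28 36]
188 [0.499 0.098 0.048] [39 41 46]
191 [ 0.519  0.152 -0.001] [171 129  82]
194 [0.503 0.109 0.022] [195 171  55]
197 [0.501 0.104 0.017] [225 211  87]
200 [0.499 0.098 0.012] [169 150  23]
(264, 230) [0.487 0.107 0.021] [238 210 141]
(264, 250) [0.498 0.103 0.021] [238 209 141]
(264, 265) [0.49  0.107 0.055] [106 111 112]
(264, 280) [0.491 0.107 0.066] [103 109 112]
(277, 265) [0.493 0.112 0.053] [33 33 34]
```

The fingers are physically about 26 mm higher than the stated 8 mm tip offset implies. The side depth puts the tips at z≈0.042 with the TCP at 0.016, so they closed above the handle. The gouge hasn't moved. I'll open, lower in steps and check the real tip height.

Call:
{"name": "servo_tool", "arguments": {"rows": [[[0, 0, 0], [0, 0, 0]], [[0, 0, 0], [0, 0, 0]], [[0, 0, 0], [0, 0, 0]], [[0, 0, 0], [0, 0, 0]], [[0, 0, 0.7], [0, 0, 0]], [[0, 0, 1.4], [0, 0, 0]], [[0, 0, 2], [0, 0, 0]], [[0, 0, 2.5], [0, 0, 0]], [[0, 0, 2.5], [0, 0, 0]], [[0, 0, 2.5], [0, 0, 0]]], "fingers": 0.4}}

```text
time_s: 3.75
position: [0.5029, 0.1087, -0.0095]
tool_rot: [-0.626, -3.078, 0.0]
ft_force: [0.1, 0.1, 0.3]
width: 0.6
finger_force: 0.0
```

Run:
```python
from h import *
st=robot.get_state();print(st['position'],st['width'])
s=take('side'); cv2.imwrite('pics/s3.png',cv2.resize(s['color'][120:220,210:350,::-1],None,fx=5,fy=5,interpolation=cv2.INTER_CUBIC))
```

```text
[ 0.50292944  0.10869725 -0.00947807] 0.5996819725596885
```

View pics/s3.png

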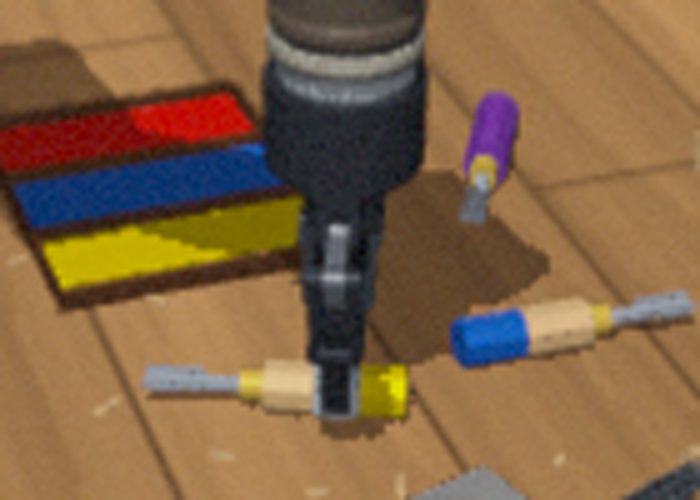

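The near finger now stands in front of the handle, tip at crop (337,417), with its shadow just below. I'll read the tip depth.

Run:
```python
from h import *
s=load('side')
for v in range(188,210,2):
    print(v,world(s,(277,v)).round(3),s['color'][v,277])
```

```text
188 [0.486 0.063 0.073] [27 32 36]
190 [0.485 0.06  0.069] [66 68 77]
192 [0.483 0.056 0.067] [35 40 48]
194 [0.49  0.074 0.048] [33 38 41]
196 [0.49  0.073 0.043] [24 27 32]
198 [0.49  0.073 0.037] [33 37 41]
200 [0.491 0.076 0.029] [26 30 32]
202 [0.491 0.075 0.024] [54 54 60]
204 [ 0.5    0.1   -0.001] [102  77  57]
206 [0.496 0.088 0.001] [96 69 46]
208 [ 0.494  0.083 -0.001] [156 114  74]
```

Call:
{"name": "servo_tool", "arguments": {"rows": [[[0, 0, 0.5], [0, 0, 0]], [[0, 0, 1], [0, 0, 0]], [[0, 0, 1.25], [0, 0, 0]], [[0, 0, 1.25], [0, 0, 0]]]}}

```text
time_s: 4.2
position: [0.5025, 0.1087, -0.0222]
tool_rot: [-0.626, -3.077, 0.001]
ft_force: [-0.4, 0.5, -0.3]
width: 0.602
finger_force: 0.0
```

Call:
{"name": "servo_tool", "arguments": {"rows": [[[0, 0, 0], [0, 0, 0]], [[0, 0, 0], [0, 0, 0]], [[0, 0, 0], [0, 0, 0]], [[0, 0, 0], [0, 0, 0]], [[0, 0, 0], [0, 0, 0]], [[0, 0, 0], [0, 0, 0]], [[0, 0, 0], [0, 0, 0]]], "fingers": 1, "newtons": 40}}

```text
time_s: 4.9
position: [0.5035, 0.1088, -0.0214]
tool_rot: [0.626, 3.078, 0.0]
ft_force: [-0.1, 0.4, 1.7]
width: 0.271
finger_force: 39.5
```

Gripped: opening 23 mm, 39.5 N. Now lift, then go over the yellow lane.

Call:
{"name": "servo_tool", "arguments": {"rows": [[[0, 0, -3], [0, 0, 0]], [[0, 0, -6], [0, 0, 0]], [[0, 0, -9], [0, 0, 0]], [[0, 0, -12], [0, 0, 0]], [[2, 5, -12], [0, 0, -8]], [[4, 10, -12], [0, 0, -16]], [[6.3, 14.9, -12], [0, 0, -25]], [[6.3, 14.9, -12], [0, 0, -25]], [[6.3, 14.9, -12], [0, 0, -25]], [[6.3, 14.9, -12], [0, 0, -25]]]}}

```text
time_s: 5.9
position: [0.5024, 0.2694, 0.0975]
tool_rot: [0.054, -3.139, 0.003]
ft_force: [0.3, -0.3, -0.0]
width: 0.271
finger_force: 39.8
```

Run:
```python
from h import *
s=wrist(); cv2.imwrite('pics/w4.png',s['color'][:,:,::-1])
```

```text
5.9 [0.5024 0.2694 0.0975] yaw y-axis 92.0 z [-0.002 -0.002 -1.   ] w 0.27141333573621595 [ 0.42  0.34  1.84 -0.    0.96 -1.19]
```

View pics/w4.png

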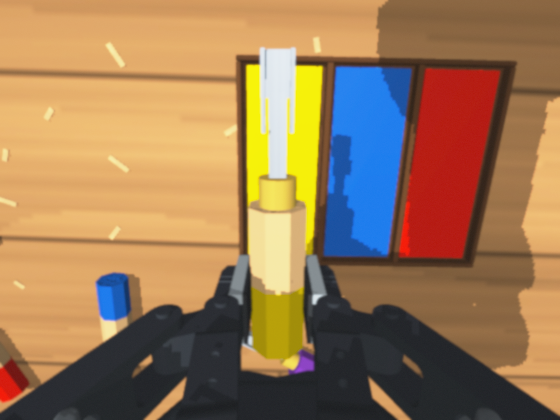

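The gouge is held straight over the yellow lane. Tray corners are at (237,57), (515,62), (473,265); strip corners for blue are (333,66), (412,67), (391,258), (324,256) and for red (424,68), (501,69), (466,261), (400,259).

Run:
```python
from h import *
s=load('wrist')
for n,c,z in(('tray',[(237,57),(515,62),(473,265)],.014),('blue',[(333,66),(412,67),(391,258),(324,256)],.007),('red',[(424,68),(501,69),(466,261),(400,259)],.007)):
    P=np.array([world(s,x,z) for x in c]);print(n,P.round(4).tolist(),P.mean(0).round(4)); d=P[1]-P[2];print(np.linalg.norm(P[0]-P[1]),np.linalg.norm(d))
P=np.array([world(s,x,.014) for x in [(237,57),(473,265)]]);print('tray centre',P.mean(0))
for p in((270,135),(340,220)):print(world(s,p))
zt=.119+.012
print('tip',world(s,(278,48),zt),'ferrule start',world(s,(277,205),zt+.01), 'depth',world(s,(278,100)),world(s,(277,240)))
```

```text
tray [[0.3941, 0.2365, 0.014], [0.39, 0.4323, 0.014], [0.5486, 0.4365, 0.014]] [0.4442 0.3684 0.014 ]
0.19581142020299827 0.15870170177981888
blue [[0.3968, 0.3052, 0.007], [0.3953, 0.3625, 0.007], [0.5478, 0.3685, 0.007], [0.5479, 0.3104, 0.007]] [0.4719 0.3366 0.007 ]
0.0573960010884591 0.1525821162324543
red [[0.3957, 0.3714, 0.007], [0.3941, 0.4278, 0.007], [0.5485, 0.4343, 0.007], [0.5485, 0.3764, 0.007]] [0.4717 0.4025 0.007 ]
0.056472637587290875 0.1545156765464005
tray centre [0.47134921 0.33650455 0.014     ]
[0.43663842 0.26345997 0.13231133]
[0.51505639 0.3214086  0.00553263]
tip [0.40528384 0.26549209 0.131     ] ferrule start [0.46256406 0.26711422 0.141     ] depth [0.42349056 0.26613375 0.13214408] [0.47670545 0.26760367 0.14249543]
```

Call:
{"name": "servo_tool", "arguments": {"rows": [[[-0.2, 0.35, 3], [0, 0, 0]], [[-0.2, 0.35, 6], [0, 0, 0]], [[-0.2, 0.35, 9], [0, 0, 0]], [[-0.2, 0.35, 10], [0, 0, 0]], [[-0.2, 0.35, 10.6], [0, 0, 0]], [[-0.2, 0.35, 11], [0, 0, 0]], [[-0.2, 0.35, 11], [0, 0, 0]], [[-0.2, 0.35, 11], [0, 0, 0]]]}}

```text
time_s: 6.75
position: [0.5064, 0.2745, -0.0103]
tool_rot: [-0.054, 3.139, 0.001]
ft_force: [0.3, -0.1, -0.4]
width: 0.268
finger_force: 39.8
```

Call:
{"name": "servo_tool", "arguments": {"rows": [[[0, 0, 0.1], [0, 0, 0]], [[0, 0, 0.1], [0, 0, 0]], [[0, 0, 0.1], [0, 0, 0]]]}}

```text
time_s: 7.05
position: [0.5055, 0.2743, -0.0122]
tool_rot: [-0.055, 3.14, 0.0]
ft_force: [0.4, 0.8, -1.4]
width: 0.268
finger_force: 39.8
```

Call:
{"name": "servo_tool", "arguments": {"rows": [[[0.1, -0.1, 0.1], [0, 0, 0]], [[0.1, -0.1, 0.2], [0, 0, 0]], [[0.1, -0.1, 0.2], [0, 0, 0]], [[0.1, -0.1, 0.2], [0, 0, 0]]]}}

```text
time_s: 7.45
position: [0.5041, 0.273, -0.0144]
tool_rot: [0.055, -3.141, 0.0]
ft_force: [-1.7, -1.7, 3.3]
width: 0.273
finger_force: 40.3
```

Light contact (3.3 N up). Release and rise.

Call:
{"name": "servo_tool", "arguments": {"rows": [[[0, 0, 0], [0, 0, 0]], [[0, 0, 0], [0, 0, 0]], [[0, 0, 0], [0, 0, 0]], [[0, 0, 0], [0, 0, 0]], [[0, 0, -2], [0, 0, 0]], [[0, 0, -5], [0, 0, 0]], [[0, 0, -9], [0, 0, 0]], [[0, 0, -12], [0, 0, 0]], [[0, 0, -12], [0, 0, 0]]], "fingers": 0.55}}

```text
time_s: 8.35
position: [0.5086, 0.275, 0.1109]
tool_rot: [-0.055, 3.131, 0.007]
ft_force: [0.7, 0.9, 0.8]
width: 0.448
finger_force: 0.0
```

Run:
```python
from h import *
s=wrist(); cv2.imwrite('pics/w5.png',s['color'][:,:,::-1])
```

```text
8.35 [0.5086 0.275  0.1109] yaw y-axis 92.0 z [ 0.01   0.005 -1.   ] w 0.44819065228834987 [ 0.42  0.32  1.83  0.    0.98 -1.19]
```

View pics/w5.png

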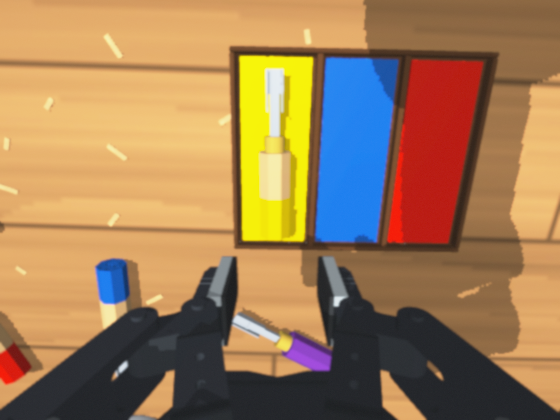

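Yellow lies centred in its lane: (275,70) to (276,237) within the strip from 54 to 243. Next is blue: hover and verify.

Call:
{"name": "servo_tool", "arguments": {"rows": [[[-3, -5, -4.4], [0, 0, 1]], [[-6, -9, -4.4], [0, 0, 2]], [[-9, -13, -4.4], [0, 0, 3]], [[-10.1, -15.1, -4.4], [0, 0, 3]], [[-10.1, -15.1, -4.4], [0, 0, 3]], [[-10.1, -15.1, -4.4], [0, 0, 3]], [[-10.1, -15.1, -4.4], [0, 0, 3]], [[-10.1, -15.1, -4.4], [0, 0, 3]]], "fingers": 0.35}}

```text
time_s: 9.2
position: [0.609, 0.1268, 0.1483]
tool_rot: [-0.025, -3.139, -0.0]
ft_force: [-0.3, -0.2, 0.1]
width: 0.652
finger_force: 0.0
```

Run:
```python
from h import *
s=wrist(); cv2.imwrite('pics/w6.png',s['color'][:,:,::-1])
```

```text
9.2 [0.609  0.1268 0.1483] yaw y-axis 89.1 z [-0.002  0.    -1.   ] w 0.6515532690490553 [ 0.14  0.36  1.69  0.    1.09 -1.42]
```

View pics/w6.png

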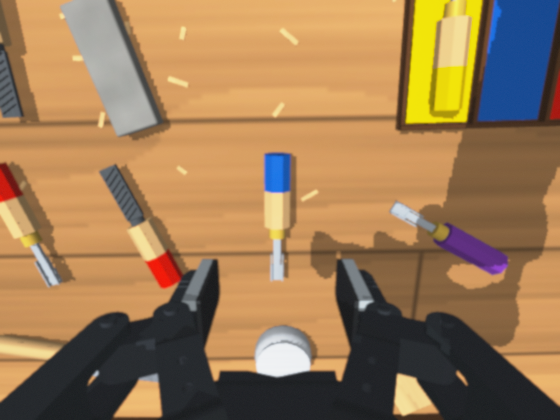

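The blue gouge runs vertically from rear (277,153) to tip (277,280), with a brass ferrule and bright blade. Red gouge: rear (4,165), tip (52,285).

Run:
```python
from h import *
s=load('wrist')
for n,p,q in(('blue',(277,153),(277,280)),('red',(3,166),(52,285))):
    P=world(s,p,.022);Q=world(s,q,.010);d=(Q-P)[:2];u=d/np.hypot(*d)
    print(n,P.round(4),Q.round(4),np.hypot(*d),np.degrees(np.arctan2(d[1],d[0])),'grip from tip',Q[:2]-.095*u,'from rear',P[:2]+.035*u)
```

```text
blue [0.5724 0.1265 0.022 ] [0.7066 0.1243 0.01  ] 0.13427071634830703 -0.9197397345089119 grip from tip [0.61163058 0.12583597] from rear [0.60736041 0.12590452]
red [ 0.5797 -0.1225  0.022 ] [ 0.7093 -0.1146  0.01  ] 0.12981381948036724 3.4707081676177487 grip from tip [ 0.61445624 -0.12038737] from rear [ 0.61464208 -0.1203761 ]
```

Call:
{"name": "servo_tool", "arguments": {"rows": [[[0, -0.1, 4], [0, 0, 0]], [[0, -0.1, 8], [0, 0, 0]], [[0, -0.1, 12], [0, 0, 0]], [[0, -0.1, 14.5], [0, 0, 0]], [[0, -0.1, 16], [0, 0, 0]], [[0, -0.1, 16.8], [0, 0, 0]], [[0, -0.1, 17], [0, 0, 0]], [[0, -0.1, 17], [0, 0, 0]]]}}

```text
time_s: 10.05
position: [0.6116, 0.1251, -0.0195]
tool_rot: [0.027, 3.139, 0.001]
ft_force: [-0.3, 0.3, -0.8]
width: 0.65
finger_force: 0.0
```

Call:
{"name": "servo_tool", "arguments": {"rows": [[[0, 0, 0], [0, 0, 0]], [[0, 0, 0], [0, 0, 0]], [[0, 0, 0], [0, 0, 0]], [[0, 0, 0], [0, 0, 0]], [[0, 0, 0], [0, 0, 0]], [[0, 0, 0], [0, 0, 0]], [[0, 0, 0], [0, 0, 0]]], "fingers": 1, "newtons": 40}}

```text
time_s: 10.75
position: [0.612, 0.1248, -0.019]
tool_rot: [0.028, 3.139, 0.001]
ft_force: [0.2, 0.8, 5.7]
width: 0.268
finger_force: 40.0
```

Call:
{"name": "servo_tool", "arguments": {"rows": [[[0, 0, -3], [0, 0, 0]], [[0, 0, -6], [0, 0, 0]], [[0, 0, -9], [0, 0, 0]], [[0, 0, -12], [0, 0, 0]], [[3.5, 3.5, -12], [0, 0, -1]], [[6.5, 7.5, -12], [0, 0, -2]], [[10, 11.5, -12], [0, 0, -3]], [[13, 15.5, -12], [0, 0, -3]], [[16, 19, -12], [0, 0, -3]], [[17.1, 20.8, -12], [0, 0, -3]]]}}

```text
time_s: 11.75
position: [0.4392, 0.3376, 0.0988]
tool_rot: [0.059, -3.138, 0.0]
ft_force: [1.0, -0.5, -0.9]
width: 0.268
finger_force: 39.6
```

Call:
{"name": "servo_tool", "arguments": {"rows": [[[0, 0, 0], [0, 0, 0]], [[0, 0, 0], [0, 0, 0]], [[0, 0, 0], [0, 0, 0]]]}}

```text
time_s: 12.05
position: [0.4436, 0.3347, 0.0992]
tool_rot: [0.053, -3.141, 0.001]
ft_force: [0.7, 0.2, -1.0]
width: 0.269
finger_force: 39.6
```

Run:
```python
from h import *
s=wrist(); cv2.imwrite('pics/w7.png',s['color'][:,:,::-1])
```

```text
12.05 [0.4436 0.3347 0.0992] yaw y-axis 91.9 z [-0.    -0.001 -1.   ] w 0.2692184514701645 [ 0.57  0.31  1.88 -0.    0.96 -1.04]
```

View pics/w7.png

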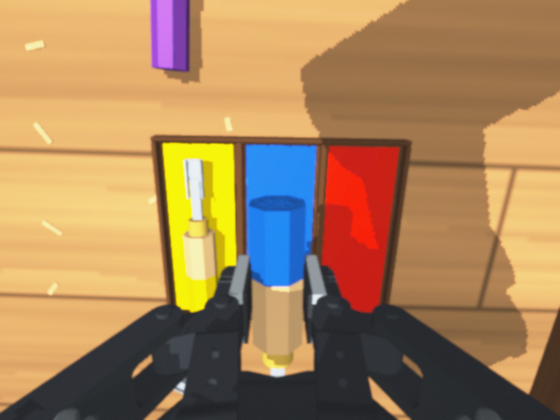

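Blue hangs over the blue lane, rear-end top edge around (277,207); the strip's far corners are at (246,145) and (317,145). Quick numeric check.

Run:
```python
from h import *
s=load('wrist')
print(world(s,(246,145),.007),world(s,(317,145),.007))
print('rear top edge',world(s,(277,207),.118+.024),'rear low',world(s,(277,197),.118), world(s,(277,230)))
print('yellow tip',world(s,(194,159),.019), 'ferrule/handle',world(s,(199,232),.027))
```

```text
[0.39710793 0.3078496  0.007     ] [0.39522802 0.36319699 0.007     ]
rear top edge [0.40466801 0.33240619 0.142     ] rear low [0.40730554 0.33247635 0.118     ] [0.41492152 0.33275148 0.14055423]
yellow tip [0.40741111 0.26980065 0.019     ] ferrule/handle [0.46323007 0.27324122 0.027     ]
```

Call:
{"name": "servo_tool", "arguments": {"rows": [[[-0.1, 0.2, 3], [0, 0, 0]], [[-0.1, 0.2, 6], [0, 0, 0]], [[-0.1, 0.2, 9], [0, 0, 0]], [[-0.1, 0.2, 10], [0, 0, 0]], [[-0.1, 0.2, 10.5], [0, 0, 0]], [[-0.1, 0.2, 10.8], [0, 0, 0]], [[-0.1, 0.2, 10.8], [0, 0, 0]], [[-0.1, 0.2, 10.8], [0, 0, 0]], [[-0.1, 0.2, 10.8], [0, 0, 0]]]}}

```text
time_s: 13.0
position: [0.445, 0.3383, -0.0074]
tool_rot: [-0.055, 3.139, 0.002]
ft_force: [0.9, 0.0, -1.3]
width: 0.269
finger_force: 39.6
```

Call:
{"name": "servo_tool", "arguments": {"rows": [[[0, 0, 0.2], [0, 0, 0]], [[0, 0, 0.3], [0, 0, 0]], [[0, 0, 0.3], [0, 0, 0]], [[0, 0, 0.3], [0, 0, 0]]]}}

```text
time_s: 13.4
position: [0.4439, 0.3376, -0.0117]
tool_rot: [0.055, -3.141, 0.0]
ft_force: [-0.3, 0.6, 0.1]
width: 0.265
finger_force: 39.6
```

Call:
{"name": "servo_tool", "arguments": {"rows": [[[0, 0, 0.1], [0, 0, 0]], [[0, 0, 0.1], [0, 0, 0]], [[0, 0, 0.1], [0, 0, 0]]]}}

```text
time_s: 13.7
position: [0.4441, 0.3377, -0.012]
tool_rot: [0.055, -3.141, 0.0]
ft_force: [-1.7, -1.3, 5.4]
width: 0.269
finger_force: 40.3
```

Call:
{"name": "servo_tool", "arguments": {"rows": [[[0, 0, 0], [0, 0, 0]], [[0, 0, 0], [0, 0, 0]], [[0, 0, 0], [0, 0, 0]], [[0, 0, 0], [0, 0, 0]], [[0, 0, -2], [0, 0, 0]], [[0, 0, -5], [0, 0, 0]], [[0, 0, -9], [0, 0, 0]], [[0, 0, -13], [0, 0, 0]], [[0, 0, -16], [0, 0, 0]], [[0, 0, -16], [0, 0, 0]]], "fingers": 0.55}}

```text
time_s: 14.7
position: [0.4479, 0.3401, 0.1531]
tool_rot: [-0.055, 3.131, 0.009]
ft_force: [-0.6, 0.7, 0.5]
width: 0.449
finger_force: 0.0
```

Call:
{"name": "servo_tool", "arguments": {"rows": [[[-1.5, -4.5, 0], [0, 0, -2]], [[-3, -9, 0], [0, 0, -3]], [[-4.5, -13.5, 0], [0, 0, -4]], [[-6, -18, 0], [0, 0, -5]], [[-7.5, -22.5, 0], [0, 0, -6]], [[-9, -27, 0], [0, 0, -8]], [[-10.5, -31.5, 0], [0, 0, -9]], [[-12, -36, 0], [0, 0, -11]], [[-13.5, -40.5, 0], [0, 0, -12]], [[-14.7, -44.5, 0], [0, 0, -14]]], "fingers": 0.35}}

```text
time_s: 15.7
position: [0.6063, -0.1042, 0.1458]
tool_rot: [0.437, -3.109, -0.001]
ft_force: [0.7, 0.7, -0.1]
width: 0.649
finger_force: 0.0
```

Call:
{"name": "servo_tool", "arguments": {"rows": [[[0.2, -3.2, 0], [0, 0, 0]], [[0.2, -3.2, 0], [0, 0, 0]], [[0.2, -3.2, 0], [0, 0, 0]], [[0.2, -3.2, 0], [0, 0, 0]]]}}

```text
time_s: 16.1
position: [0.6123, -0.132, 0.1462]
tool_rot: [0.438, -3.109, -0.002]
ft_force: [0.2, 0.3, 0.6]
width: 0.65
finger_force: 0.0
```

Run:
```python
from h import *
s=wrist(); cv2.imwrite('pics/w8.png',s['color'][:,:,::-1])
```

```text
16.1 [ 0.6123 -0.132   0.1462] yaw y-axis 106.0 z [-0.002  0.001 -1.   ] w 0.6497837355898447 [-0.28  0.37  1.68  0.    1.09 -2.13]
```

View pics/w8.png

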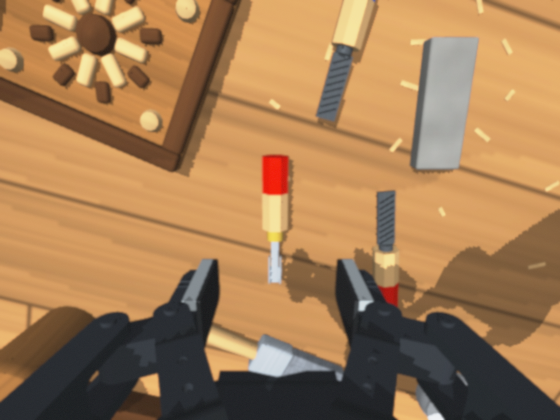

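The red gouge (bright blade, brass ferrule) runs from rear (275,155) to tip (275,282), aligned. The red file, with its dark wide blade, is well to the right at (387,220).

Run:
```python
from h import *
s=load('wrist')
P=world(s,(275,155),.022);Q=world(s,(275,282),.010);d=(Q-P)[:2];u=d/np.hypot(*d);m=(P+Q)[:2]/2;g=m-.03*u
print(P,Q,np.hypot(*d),np.degrees(np.arctan2(d[1],d[0])),m,g)
R=Ro.from_rotvec(robot.get_state()['tool_rot']).as_matrix();p=robot.get_state()['position'];print(R.T@(np.r_[g,-.0215]-p)*100)
```

```text
[ 0.57904294 -0.14423676  0.022     ] [ 0.70790489 -0.10754877  0.01      ] 0.13398286990566122 15.892064114214588 [ 0.64347391 -0.12589277] [ 0.61462054 -0.13410755]
[-0.15745087 -0.31125005 16.79601518]
```

Call:
{"name": "servo_tool", "arguments": {"rows": [[[-0.1, -0.3, 4], [0, 0, 0]], [[-0.1, -0.3, 8], [0, 0, 0]], [[-0.1, -0.3, 12], [0, 0, 0]], [[-0.1, -0.3, 14.5], [0, 0, 0]], [[-0.1, -0.3, 16], [0, 0, 0]], [[-0.1, -0.3, 16.7], [0, 0, 0]], [[-0.1, -0.3, 16.9], [0, 0, 0]], [[-0.1, -0.3, 16.9], [0, 0, 0]]]}}

```text
time_s: 16.95
position: [0.6165, -0.1359, -0.0204]
tool_rot: [-0.438, 3.109, -0.001]
ft_force: [-0.1, -0.1, 0.0]
width: 0.652
finger_force: 0.0
```

Call:
{"name": "servo_tool", "arguments": {"rows": [[[0, 0, 0], [0, 0, 0]], [[0, 0, 0], [0, 0, 0]], [[0, 0, 0], [0, 0, 0]], [[0, 0, 0], [0, 0, 0]], [[0, 0, 0], [0, 0, 0]], [[0, 0, 0], [0, 0, 0]], [[0, 0, 0], [0, 0, 0]]], "fingers": 1, "newtons": 40}}

```text
time_s: 17.65
position: [0.6166, -0.1363, -0.02]
tool_rot: [-0.437, 3.109, -0.002]
ft_force: [-0.4, 0.4, 5.4]
width: 0.273
finger_force: 40.1
```

Call:
{"name": "servo_tool", "arguments": {"rows": [[[0, 0, -3], [0, 0, 0]], [[0, 0, -6], [0, 0, 0]], [[0, 0, -9], [0, 0, 0]], [[0, 0, -12], [0, 0, 0]], [[0, 3.5, -12], [0, 0, 1]], [[0.5, 8, -12], [0, 0, 3]], [[0.5, 12.5, -12], [0, 0, 4]], [[0.5, 17, -12], [0, 0, 6]], [[1, 21.5, -12], [0, 0, 7]], [[1, 26, -12], [0, 0, 7]]]}}

```text
time_s: 18.65
position: [0.532, 0.1125, 0.0979]
tool_rot: [0.245, -3.13, 0.0]
ft_force: [0.7, -0.0, -0.6]
width: 0.269
finger_force: 39.5
```

```bash
cat > to.py <<'E'
from h import *
import sys
st=robot.get_state();R=Ro.from_rotvec(st['tool_rot']).as_matrix()
print(st['position'],np.degrees(np.arctan2(R[1,1],R[0,1])),R.T@(np.array([float(a) for a in sys.argv[1:4]])-st['position'])*100)
E
python3 to.py .4433 .4015 .1
```

```text
[0.53202773 0.11250283 0.09785495] 98.95117311922165 [ 4.26845882 29.92829155 -0.20831118]
```

Call:
{"name": "servo_tool", "arguments": {"rows": [[[0.6, 4, 0], [0, 0, 1]], [[1.2, 8, 0], [0, 0, 2]], [[1.8, 12.5, 0], [0, 0, 4]], [[2.4, 17, 0], [0, 0, 5]], [[3, 21.5, 0], [0, 0, 6]], [[3.6, 26, 0], [0, 0, 7]], [[4.3, 29, 0], [0, 0, 7]], [[4.3, 29.9, 0], [0, 0, 7]], [[4.3, 29.9, 0], [0, 0, 7]], [[4.3, 29.9, 0], [0, 0, 7]]]}}

```text
time_s: 19.65
position: [0.4447, 0.3986, 0.0979]
tool_rot: [0.055, -3.14, 0.002]
ft_force: [-0.3, 0.5, -0.5]
width: 0.267
finger_force: 39.6
```

```bash
python3 to.py .4433 .4015 -.013
python3 - <<'E'
from h import *
s=wrist(); cv2.imwrite('pics/w9.png',s['color'][:,:,::-1])
E
```

```text
[0.44467574 0.39861639 0.0978701 ] 91.99356361387991 [ 0.11969423  0.30943432 11.08664966]
19.65 [0.4447 0.3986 0.0979] yaw y-axis 92.0 z [-0.001 -0.002 -1.   ] w 0.26719326195875653 [ 0.66  0.38  1.78 -0.    0.98 -0.95]
```

View pics/w9.png

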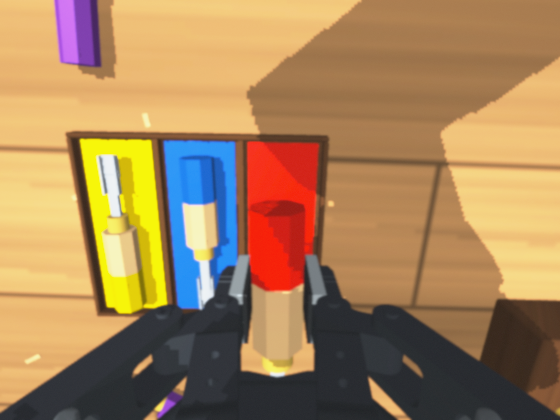

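Yellow and blue both lie well in their lanes. Red hangs over the red strip, whose far corners are (248,142) and (321,143), and needs about +3 mm in y. Lowering.

Call:
{"name": "servo_tool", "arguments": {"rows": [[[0.1, 0.3, 3], [0, 0, 0]], [[0.1, 0.3, 6], [0, 0, 0]], [[0.1, 0.3, 9], [0, 0, 0]], [[0.1, 0.3, 10], [0, 0, 0]], [[0.1, 0.3, 10.5], [0, 0, 0]], [[0.1, 0.3, 10.8], [0, 0, 0]], [[0.1, 0.3, 10.8], [0, 0, 0]], [[0.1, 0.3, 10.8], [0, 0, 0]], [[0.1, 0.3, 10.8], [0, 0, 0]]]}}

```text
time_s: 20.6
position: [0.4444, 0.4036, -0.0084]
tool_rot: [-0.055, 3.139, 0.002]
ft_force: [-0.3, 0.2, -1.6]
width: 0.269
finger_force: 39.5
```

Call:
{"name": "servo_tool", "arguments": {"rows": [[[0, 0, 0.1], [0, 0, 0]], [[0, 0, 0.2], [0, 0, 0]], [[0, 0, 0.2], [0, 0, 0]], [[0, 0, 0.2], [0, 0, 0]]]}}

```text
time_s: 21.0
position: [0.4434, 0.4028, -0.0117]
tool_rot: [0.055, -3.141, 0.0]
ft_force: [0.3, 0.8, -0.3]
width: 0.271
finger_force: 39.5
```

Call:
{"name": "servo_tool", "arguments": {"rows": [[[0, 0, 0.1], [0, 0, 0]], [[0, 0, 0.2], [0, 0, 0]], [[0, 0, 0.2], [0, 0, 0]]]}}

```text
time_s: 21.3
position: [0.4436, 0.4029, -0.013]
tool_rot: [0.055, -3.141, 0.0]
ft_force: [-1.3, -1.6, 4.6]
width: 0.27
finger_force: 40.1
```

Call:
{"name": "servo_tool", "arguments": {"rows": [[[0, 0, 0], [0, 0, 0]], [[0, 0, 0], [0, 0, 0]], [[0, 0, 0], [0, 0, 0]], [[0, 0, 0], [0, 0, 0]], [[0, 0, -2], [0, 0, 0]], [[0, 0, -5], [0, 0, 0]], [[0, 0, -9], [0, 0, 0]], [[0, 0, -13], [0, 0, 0]], [[-4, 0, -16], [0, 0, 0]], [[-8, 0, -18], [0, 0, 0]]], "fingers": 0.55}}

```text
time_s: 22.3
position: [0.5246, 0.4068, 0.1699]
tool_rot: [-0.058, 3.138, 0.004]
ft_force: [-0.3, 1.4, 1.2]
width: 0.447
finger_force: 0.0
```

Call:
{"name": "servo_tool", "arguments": {"rows": [[[-2, 0, 0], [0, 0, 0]], [[-2, 0, 0], [0, 0, 0]], [[-2, 0, 0], [0, 0, 0]], [[-2, 0, 0], [0, 0, 0]], [[-2, 0, 0], [0, 0, 0]]]}}

```text
time_s: 22.8
position: [0.5417, 0.4061, 0.1652]
tool_rot: [0.056, -3.139, 0.002]
ft_force: [-0.2, -0.1, 0.3]
width: 0.446
finger_force: 0.0
```

Run:
```python
from h import *
s=wrist(); cv2.imwrite('pics/w10.png',s['color'][:,:,::-1])
```

```text
22.8 [0.5417 0.4061 0.1652] yaw y-axis 92.1 z [-0.002 -0.001 -1.   ] w 0.44596500820438556 [ 0.58  0.45  1.53  0.    1.16 -1.03]
```

View pics/w10.png

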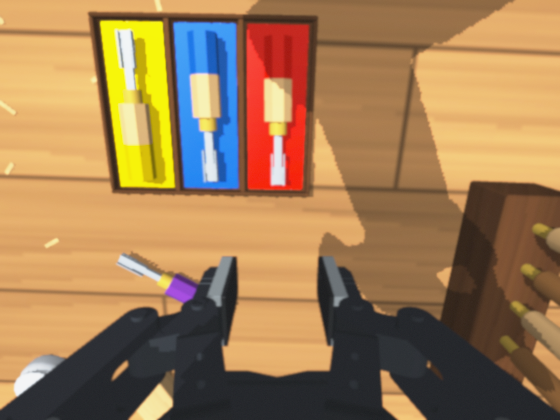

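All three gouges lie flat and centred: yellow around (133,105), blue (207,105), red (279,108), and the gripper is clear. I'm handing it in.

```bash
python3 -c "
from h import *
print(robot.sign_off())"
```

```text
the job is handed in; nothing more can be done
None
```

All three gouges are in their own-colour compartments, flat and centred in the last picture, and I handed the job in at about 23 s; the arm never touched the files or the oilstone, though I didn't re-measure them, and the hand-in returned no verdict.

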